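Open the paste jar in its holder

ROBOT

A 7-joint arm with a two-finger parallel gripper is mounted at the origin on the work surface. World frame = base frame: x ahead of the robot, y to its left, z up, the work surface at z = 0. Lengths are in m, angles in rad, forces in N, time in s.
With the tool pointing down it reaches from about 0.4 to 0.85 m from the base axis. Payload 10.4 kg.
Tool frame: the origin (TCP) lies at the very end of the fingers, on their centre line; the grasp point (between the pads) lies r.tcp_to_grasp behind it (r.tcp_to_grasp is the distance from the TCP to the grasp point, in m); z points along the fingers, y is the line along which they close (so a half turn about z gives the same grasp; the last joint's range is limited). The gripper opens to 87 mm and grips with 3 to 60 N. Pads are 19 mm wide; open, the fingers measure 117 mm over their backs; the gripper's body (75 mm by 190 mm) begins 51 mm behind the grasp point.
Start: joints at [1.107, 0.332, -0.065, 1.46, 0.022, 1.35, -0.088], TCP at [0.267, -0.565, 0.223] pointing down, gripper open.
Joint ranges: [-2.6, 2.6], [-0.5, 2.12], [-1.47, 1.34], [0.16, 2.42], [-1.27, 4.41], [0.06, 2.06], [-2.6, 2.6]. Speed limits (rad/s): [2.22, 2.22, 2.79, 2.79, 3.14, 3.14, 3.14].

INTERFACE

Orientations are given as a unit quaternion [x, y, z, w].
In Python, from bench import monitor, cams, ticket, r gives the robot as it stands.
- The arm moves only by the shell command python3 -m crank 'ROWS' [OPENING] [FORCE]. ROWS is a JSON object whose one key "steps" holds a list of rows, each a list of 2 entries, a list of its own where there are three numbers: the shift along the world's x, y, z in units of 25 mm (1.0 is 25 mm), then the turn, a rotation vector about the world's x, y, z in units of 5 degrees (1.0 is 5 degrees). In form: {"steps": [[[x, y, z], [ax, ay, az]], ...]}. A call has 1 to 10 rows; each row shifts and turns the commanded pose from where the row before left it; what a row does not reach is not made up. A row lasts 1/12 s, in which the tool goes at most 41.7 mm and 7.16 degrees, less where a joint would pass 70% of its speed; a pose out of reach is approached as far as the arm can. A call is refused whole if a number of a shift passes 1 or a number of a turn 1, either way. A call with a gripper value outside its range is refused whole. OPENING is the finger opening in mm, from 0 to 87, set as the call begins (- or left out, the last holds). The fingers move at their own pace and stop on an object; FORCE is the grip in N (left out, the last holds). Time passes only in rows, so rows that do not move let the fingers close. It gives the time, the measured TCP pose, the force, the opening and the grip force at its end, in the units of the state.
- monitor.read_state(): the state, without advancing time (a new reading comes with each control period).
- cams.camera(name): name is "side" or "top" or "wrist"; returns a dict with "pixels" (480x640x3 uint8, blue, green, red), "z_map" (480x640 float32, m along the optical axis (not along the pixel's ray), 0 where there is no reading), "vfov" (degrees; the focal length in pixels is half the picture's height over the tangent of half this angle, whatever the lens; pixels are square), "cx", "cy" (the principal point, pixels), "T" (4x4, takes a point from camera to world coordinates). Camera axes: x right, y up, looking along -z (the intrinsics and any distortion apply to the point x, -y, -z); pixel columns grow to the right and rows downward; lengths in m; the calibration is good to about 2 mm. A picture is of the moment at which its call begins.
- ticket.close_job(): hands the job in; it is judged then, once.
The state is a dict: "time": time; "joint_positions": joint angles; "joint_vel": joint speeds; "joint_torque": joint torques, N m; "ee_pos": TCP position; "eef_rot": TCP orientation; "ft_force": force on the tool from outside, world axes, zero at the start; "torque": the same for the moment, N m; "width": finger opening in m; "grip_force": force on a finger pad.
Only numpy, scipy, OpenCV 4.12 (cv2) and the standard library are available. Lean on these libraries where they do the work, as an engineer would, in place of code of your own. Each camera call takes 0.05 s, during which the arm holds its last target. There are 200 camera calls.

TASK

Set the square jar of modelling paste upright into the square recess of the dark wooden jar holder, all the way down and with its cap still tight, so that the holder keeps it from turning. Then unscrew the tight metal cap anticlockwise, stop turning once it comes free, lift it just clear (a finger's breadth or two) and finish while still holding it level, straight above the jar, with the jar left seated. Do not disturb the other things on the desk.

Things in the scene. Friction and masses are not known exactly. Their poses are not given: they have to be found in the camera images.
- jar: White jar, about 0.3 kg. Square body 50 x 50 mm, 50 tall (edges rounded 3), then a round neck 40 mm across up to 70; all four faces are alike. Origin at the centre of its underside, z up, x and y square to the faces. Loose on the desk, it turns along with the cap.
- cap: Round aluminium cap on the jar, 57 mm across, 22 tall, 0.05 kg. Origin on its axis at its lower edge, z up. Inner lugs held under ledges on the neck by a 20 N spring seal: takes up to 0.6 N m to turn, and the jar can be carried by it. Screwed on, its lower edge is 57 mm above the jar's underside, 7 mm above the square body, whose corners stand out beyond the cap.
- jar_open_mark (a point): Point on the jar's axis, 57 mm up. Its x axis: the jar's x axis turned 73 deg anticlockwise from above; the cap's x axis lies along it when well free. The cap starts 0 to 7 deg anticlockwise of the jar's x axis, is free from 52, meets the next stop at 93: turn it 65 to 80 deg. Once free the seal pushes it up to 3 mm, then it lifts straight off.
- holder: Dark wooden block screwed to the desk, 110 x 110 mm, 30 tall, with a square recess 54 x 54 mm and 22 deep in the middle of its top, sides parallel to the block's; mouth chamfered 3 mm. Origin at the centre of its underside, x and y along its sides.
- holder_floor (a point): Centre of the recess's floor, 8 mm above the desk; axes as the holder's. The jar's underside comes to rest here.
- pencil_mug: Bystander: white mug of pencils, 72 wide, 90 tall, pencils to 160 mm. Origin at the centre of its underside.
- tape_roll: Bystander: roll of paper tape lying flat, 60 across, 19 tall, hole 40 mm. Origin at the centre of its underside.
- eraser: Bystander: white eraser 45 x 22 x 12 mm. Origin at the centre of its underside.
- round_jar: Bystander: another jar, round and white with a metal lid, 60 across, 75 tall mm. Origin at the centre of its underside.
- house_model: Bystander: white card house with a wooden roof, 70 x 100 x 75 mm. Origin at the centre of its underside.
- tumbler: Bystander: glass tumbler of wood strips, 72 wide, 85 tall, strips to 160 mm. Origin at the centre of its underside.
- wood_block: Bystander: strip of light wood 90 x 30 x 20 mm. Origin at the centre of its underside.
Not all that is in view belongs to the job. Leave any blue or orange look-alike of the cap alone. Leave any green look-alike of the jar alone.

How it is judged:
On the way, in this order (a step that is already met when the one before it is completed fails the run):
1. the jar stands fully down in the holder with its cap still tight (horizontal distance between jar and holder_floor below 0.006 m and z of jar in the frame of holder_floor below 0.004 m and angle between jar's own z axis and vertical below 0.08 rad and angle between the x axis of cap and the x axis of jar, either way round below 0.35 rad and z of cap in the frame of jar below 0.0595 m), for 0.2 s.
2. the cap has been turned free and raised off the jar, which stays seated (horizontal distance between jar and holder_floor below 0.006 m and z of jar in the frame of holder_floor below 0.004 m and angle between jar's own z axis and vertical below 0.08 rad and z of cap in the frame of jar above 0.064 m and angle between the x axis of cap and the x axis of jar_open_mark, either way round below 0.55 rad), for 0.1 s.
At the end, for the whole second after the job is handed in: Jar upright in the recess (within 6 mm of centre, 4 mm of the floor); the gripper holds the cap (over 2 N) still, level within 0.15 rad, 8 to 60 mm above its place on the jar, within 15 mm of the jar's axis, not touching the jar, turned within 0.55 rad of the open mark (horizontal distance between jar and holder_floor below 0.006 m and z of jar in the frame of holder_floor below 0.004 m and angle between jar's own z axis and vertical below 0.08 rad and z of cap in the frame of jar between 0.065 and 0.117 m and horizontal distance between cap and jar below 0.015 m and angle between cap's own z axis and vertical below 0.15 rad and angle between the x axis of cap and the x axis of jar_open_mark, either way round below 0.55 rad and contact force between cap and the fingers above 2 N and contact force between cap and jar below 0.1 N and linear speed of cap below 0.02 m/s); the arm keeps its last pose, push and grip.
It fails at once if the jar is tipped over (angle between jar's own z axis and vertical above 0.6 rad).
It fails at once if a bystander is pushed more than 25 mm (distance of any of pencil_mug, tape_roll, eraser, round_jar, house_model, tumbler, wood_block from where it was at the start of the episode above 0.025 m).
It also fails if it takes over 40 s, if anything falls off the work surface, if the arm or the gripper's body presses on something with over 40 N, if the wrist force passes 120 N, or if a joint passes its speed limit or range.

## Working session

There is one attempt and no reset: what is moved stays moved. The work goes in short steps, Python scripts to look and compute and a shell command to move; the robot and the scene stay as the last step left them, time stands still between calls to the robot, and variables do not carry over. Pictures are saved under pics/ and viewed, at most 10 in all, crops included, and the job is handed in when it is done.

```bash
ls; mkdir -p pics; cat > h.py <<'E'
import numpy as np, cv2
from bench import monitor, cams, ticket, r
def snap(n,f):
    c=cams.camera(n); cv2.imwrite('pics/'+f+'.png',c['pixels']); np.savez('pics/'+f+'.npz',**{k:c[k] for k in c}); return c
def load(f): return np.load('pics/'+f+'.npz',allow_pickle=True)
def foc(c): return 240/np.tan(np.radians(float(c['vfov']))/2)
def pt(c,u,v,z=None):
    f=foc(c); d=np.array([(u-c['cx'])/f,-(v-c['cy'])/f,-1.]); T=c['T']
    w=T[:3,:3]@d; o=T[:3,3]
    if z is not None: return o+w*(z-o[2])/w[2]
    return o+w*float(c['z_map'][int(round(v)),int(round(u))])
E
python3 - <<'E'
from h import *
for n in('side','top'):
    c=snap(n,n+'0'); print(n,c['vfov'],c['cx'],c['cy'],c['T'].round(3).tolist(),[k for k in c])
print(monitor.read_state(),r.tcp_to_grasp)
E
```

```text
pics
side 51.25034774221503 325.55681542532733 248.44761399216634 [[-0.869, 0.35, -0.35, 0.239], [-0.495, -0.613, 0.616, 0.569], [0.002, 0.708, 0.706, 0.74], [0.0, 0.0, 0.0, 1.0]] ['pixels', 'z_map', 'vfov', 'cx', 'cy', 'T']
top 45.995884261575455 324.0661850984698 232.0799776992893 [[-0.029, 0.987, -0.158, 0.369], [-1.0, -0.03, -0.002, 0.013], [-0.007, 0.158, 0.987, 1.363], [0.0, 0.0, 0.0, 1.0]] ['pixels', 'z_map', 'vfov', 'cx', 'cy', 'T']
{'time': 0.1, 'joint_positions': array([ 1.10740278,  0.33279482, -0.06471675,  1.46084929,  0.02162765,
        1.34990845, -0.08847311]), 'joint_vel': array([ 1.30301145e-03, -6.91921579e-04, -1.00372118e-04, -9.78768527e-04,
        9.48596024e-04,  2.03794211e-05, -4.91392832e-04]), 'joint_torque': array([ 1.20831661e-03, -6.24547505e+01,  2.43530818e-02, -3.90719604e+01,
       -6.13808795e-02,  3.65993183e-02,  4.31469482e-05]), 'ee_pos': array([ 0.26651049, -0.56494684,  0.22184605]), 'eef_rot': array([ 9.75803173e-01,  2.18649877e-01, -1.76372125e-04, -6.06578498e-04]), 'ft_force': array([-0.98731133,  0.37312191, -0.10967062]), 'torque': array([ 0.02118509,  0.03428511, -0.03792753]), 'grip_force': 0.0, 'width': 0.08697405409902781} 0.0187
```

View pics/top0.png

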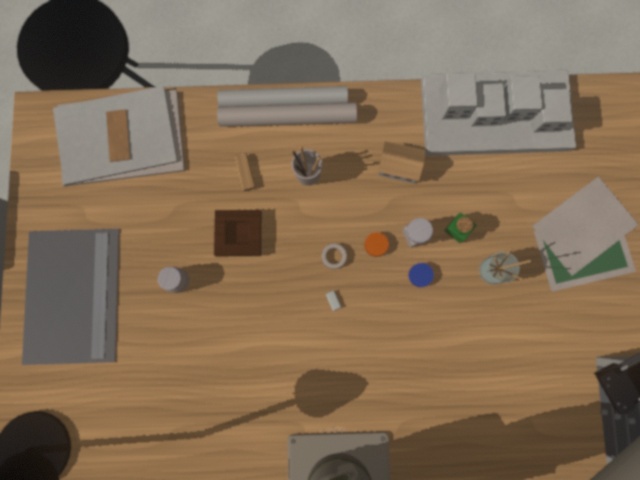

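View pics/side0.png

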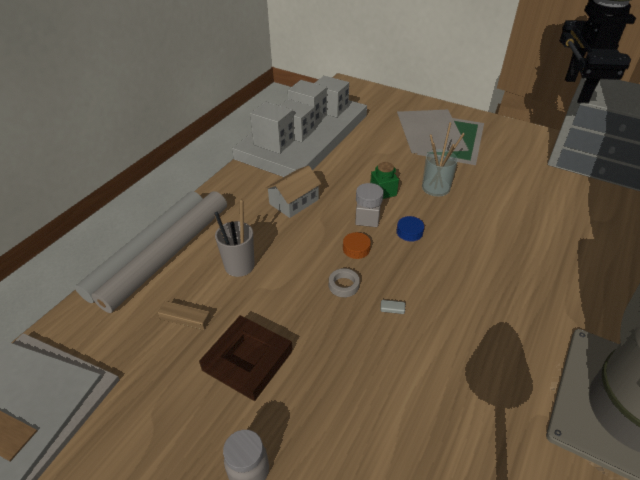

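The top view shows the square jar with its grey cap at (419,232). Around it are the green look-alike (460,227), the orange cap (376,244) and the blue cap (421,274). The holder is at (238,232). In the side view the jar cap is at (369,196) and the holder at (247,355).

```bash
python3 - <<'E'
from h import *
def cloud(f):
    c=load(f);v,u=np.mgrid[0:480,0:640];F=foc(c);z=c['z_map']
    P=np.stack([(u-c['cx'])/F*z,-(v-c['cy'])/F*z,-z],-1)@c['T'][:3,:3].T+c['T'][:3,3]
    P[z==0]=np.nan; return P
for f in('top0','side0'):
    c=load(f);P=cloud(f)
    print(f,'desk z',np.nanmedian(P[300:350,300:400,2]))
    g=pt(c,*((419,232) if f=='top0' else (369,190)))
    print('jar cap pixel',g)
    for nm,x0,lo,hi,R in(('cap',g[:2],.070,.095,.045),('body',g[:2],.01,.05,.05),('holder',pt(c,*((238,232) if f=='top0' else (247,355)),.03)[:2],.022,.04,.09)):
        m=(np.hypot(P[...,0]-x0[0],P[...,1]-x0[1])<R)&(P[...,2]>lo)&(P[...,2]<hi)
        Q=P[m]; 
        if len(Q)<5: print(nm,len(Q));continue
        rect=cv2.minAreaRect(Q[:,:2].astype(np.float32)*1000)
        print(nm,len(Q),'med',np.median(Q,0).round(4),'zrange',np.percentile(Q[:,2],[10,90]).round(4),'rect mm',np.round(rect[0],1),np.round(rect[1],1),round(rect[2],1))
a=cv2.imread('pics/top0.png');b=cv2.imread('pics/side0.png')
A=cv2.resize(a[195:295,355:485],None,fx=4,fy=4,interpolation=3);B=cv2.resize(a[200:265,200:275],None,fx=4,fy=4,interpolation=3)
im=np.zeros((600,800,3),np.uint8);im[:400,:520]=A[:,:520];im[:260,:][:, 520:800]=B[:, :280]
C=cv2.resize(b[150:240,330:430],None,fx=2.8,fy=2.8,interpolation=3);im[300:300+C.shape[0],520:520+C.shape[1]]=C
cv2.imwrite('pics/crop1.png',im)
E
```

```text
top0 desk z 0.000228855691299934
jar cap pixel [ 0.56783525 -0.20225562  0.07854853]
cap 497 med [ 0.5716 -0.2041  0.0798] zrange [0.0761 0.083 ] rect mm [ 572.5 -204.7] [55.1 57.5] 43.0
body 91 med [ 0.5573 -0.185   0.0337] zrange [0.0136 0.0485] rect mm [ 559.3 -196.8] [66.1 36.7] 58.0
holder 1635 med [0.5871 0.224  0.0297] zrange [0.0262 0.0334] rect mm [587.9 223.5] [111.5 110.8] 88.3
side0 desk z 0.00030008212355681074
jar cap pixel [ 0.57302331 -0.20387098  0.08058478]
cap 442 med [ 0.57   -0.1975  0.0792] zrange [0.0744 0.081 ] rect mm [ 572.6 -202.1] [55.1 60. ] 43.7
body 361 med [ 0.5627 -0.1808  0.0325] zrange [0.0143 0.0481] rect mm [ 570.3 -198.5] [50.2 49.4] 20.8
holder 3132 med [0.584  0.2322 0.0299] zrange [0.0274 0.0315] rect mm [586.8 226.1] [112.3 111.9] 88.6
```

View pics/crop1.png

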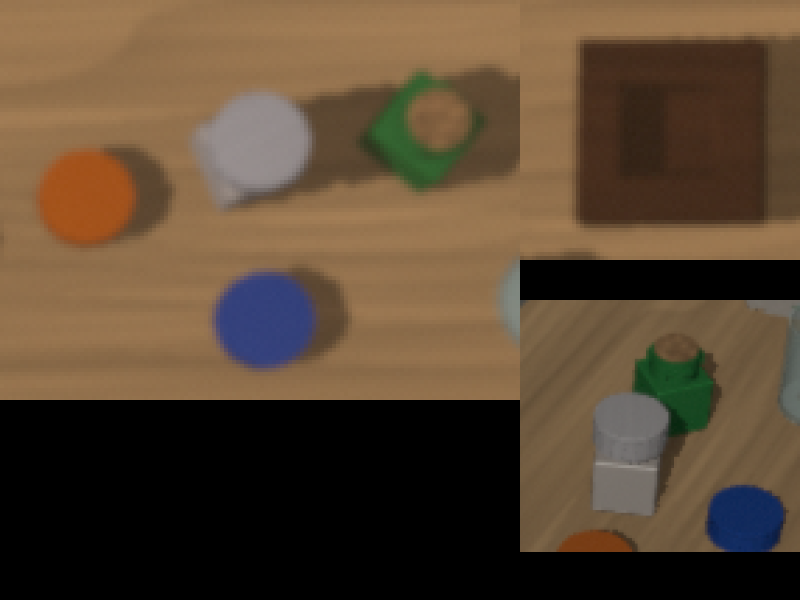

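```bash
python3 -m crank '{"steps":[[[0.76,0.9,0.2],[0,0,0.56]],[[0.76,0.9,0.2],[0,0,0.56]],[[0.76,0.9,0.2],[0,0,0.56]],[[0.76,0.9,0],[0,0,0.56]],[[0.76,0.9,0],[0,0,0.56]],[[0.76,0.9,0],[0,0,0.56]],[[0.76,0.9,0],[0,0,0.56]],[[0.76,0.9,0],[0,0,0.56]],[[0.76,0.9,0],[0,0,0.56]],[[0.76,0.9,0],[0,0,0.56]]]}' 87 55; python3 -m crank '{"steps":[[[0.76,0.9,0],[0,0,0.56]],[[0.76,0.9,0],[0,0,0.56]],[[0.76,0.9,0],[0,0,0.56]],[[0.76,0.9,-0.3],[0,0,0.56]],[[0.76,0.9,-0.3],[0,0,0.56]],[[0.76,0.9,-0.3],[0,0,0.56]],[[0,0,0],[0,0,0]],[[0,0,0],[0,0,0]]]}'
python3 - <<'E'
from h import *
c=snap('wrist','w1');print(c['vfov'],c['cx'],c['cy'],c['T'].round(3).tolist())
E
```

```text
time: 0.93
ee_pos: [0.4572, -0.339, 0.2373]
eef_rot: [0.893, 0.449, -0.0, -0.0]
ft_force: [0.3, -0.0, 0.3]
width: 0.0867
grip_force: 0.0
time: 1.6
ee_pos: [0.5711, -0.2032, 0.214]
eef_rot: [0.818, 0.575, -0.0, -0.001]
ft_force: [-0.6, -0.3, 0.1]
width: 0.0868
grip_force: 0.0
69.10863087642451 323.06472464518646 239.815683418335 [[0.941, 0.327, 0.089, 0.595], [-0.338, 0.91, 0.24, -0.137], [-0.002, -0.256, 0.967, 0.377], [0.0, 0.0, 0.0, 1.0]]
```

View pics/w1.png

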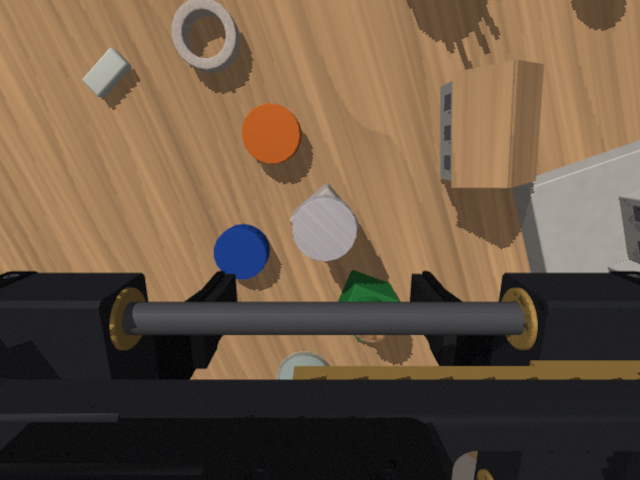

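The wrist view shows the cap top centred near (324,228). The jar body's corners stick out at about (327,186) and (291,218), and the fingers sit astride it. I'll enlarge it to get the yaw.

```bash
python3 - <<'E'
from h import *
c=load('w1');a=c['pixels']
cv2.imwrite('pics/crop2.png',cv2.resize(a[175:275,275:375],None,fx=6,fy=6,interpolation=cv2.INTER_CUBIC))
print(pt(c,324,228),pt(c,324,228,.079))
E
```

```text
[ 0.57180853 -0.20122723  0.08007885] [ 0.57172537 -0.20145942  0.079     ]
```

View pics/crop2.png

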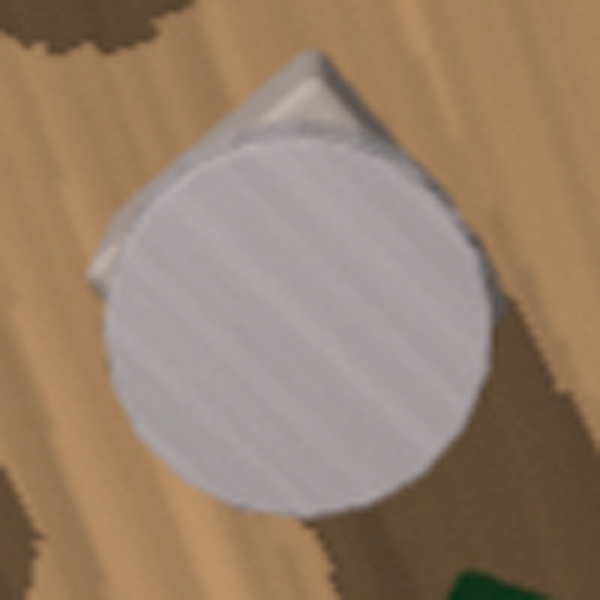

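```bash
python3 - <<'E'
from h import *
c=load('w1')
P=lambda x,y,z:pt(c,275+x/6,175+y/6,z)[:2]
C=P(299.5,325,.079);print('cap',C)
top=P(313,80,.05);L=P(95,270,.05);R=P(505,305,.05)
for q in(top,L,R): print(q, np.linalg.norm(q-C), np.degrees(np.arctan2(*(q-C)[::-1]))-45)
print(np.degrees(np.arctan2(*(L-top)[::-1])),np.linalg.norm(L-top),np.degrees(np.arctan2(*(R-top)[::-1])),np.linalg.norm(R-top))
b=P(317,50,0);l=P(110,220,0);print('base',b,np.degrees(np.arctan2(*(l-b)[::-1])))
E
```

```text
cap [ 0.57212803 -0.20271926]
[ 0.58510671 -0.17293918] 0.03248537470441395 21.451582963716618
[ 0.5422769  -0.18959586] 0.032608489427720426 111.26834828794003
[ 0.60199746 -0.21710352] 0.03315252176499622 -70.71411952625449
-158.74874724103353 0.04595473626376857 -69.07053538115913 0.04728409925314774
base [ 0.5861057 -0.1735961] -160.523815554458
```

```bash
python3 -m crank '{"steps":[[[0.04,0.02,-0.8],[0,0,0]],[[0,0,-1],[0,0,0]],[[0,0,-1],[0,0,0]],[[0,0,-1],[0,0,0]],[[0,0,-1],[0,0,0]],[[0,0,-0.8],[0,0,0]],[[0,0,-0.4],[0,0,0]],[[0,0,-0.28],[0,0,0]],[[0,0,0],[0,0,0]],[[0,0,0],[0,0,0]]]}'; python3 -m crank '{"steps":[[[0,0,0],[0,0,0]],[[0,0,0],[0,0,0]],[[0,0,0],[0,0,0]],[[0,0,0],[0,0,0]],[[0,0,0],[0,0,0]],[[0,0,0],[0,0,0]],[[0,0,0],[0,0,0]],[[0,0,0],[0,0,0]]]}' 40 50; python3 -c "
from h import *
c=snap('side','s2')
print(pt(c,369,190))
cv2.imwrite('pics/s2c.png',cv2.resize(c['pixels'][100:260,280:460],None,fx=3,fy=3))"
```

```text
time: 2.48
ee_pos: [0.572, -0.2054, 0.059]
eef_rot: [0.819, 0.574, 0.0, 0.001]
ft_force: [0.2, 0.4, 0.3]
width: 0.0871
grip_force: 0.0
time: 3.15
ee_pos: [0.5716, -0.2047, 0.0582]
eef_rot: [0.819, 0.574, -0.0, -0.0]
ft_force: [-2.2, 0.5, 3.0]
width: 0.0567
grip_force: 50.0
[ 0.57286669 -0.20350803  0.08089437]
```

View pics/s2c.png

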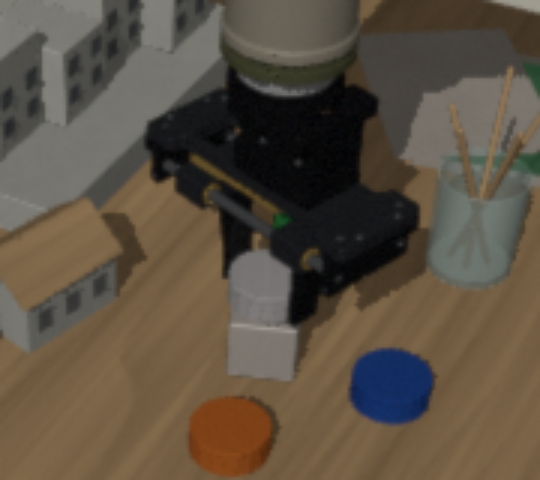

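The side view shows the fingers around the cap from both sides, with the square body below them. Opening of 56.7 mm matches the cap. Next: lift, carry and rotate -22.5°.

```bash
python3 -m crank '{"steps":[[[0,0,0.2],[0,0,0]],[[0,0,0.5],[0,0,0]],[[0,0,0.8],[0,0,0]],[[0,0,0.9],[0,0,0]],[[0,0.2,0.8],[0,0,0]],[[0.03,0.5,0.2],[0,0,-0.3]],[[0.03,0.8,0],[0,0,-0.3]],[[0.03,0.9,0],[0,0,-0.3]],[[0.03,0.9,0],[0,0,-0.3]],[[0.03,0.9,0],[0,0,-0.3]]]}'; python3 -m crank '{"steps":[[[0.05,0.9,0],[0,0,-0.3]],[[0.05,0.9,0],[0,0,-0.3]],[[0.05,0.9,0],[0,0,-0.3]],[[0.05,0.9,0],[0,0,-0.3]],[[0.05,0.9,0],[0,0,-0.3]],[[0.05,0.9,0],[0,0,-0.3]],[[0.05,0.9,0],[0,0,-0.3]],[[0.05,0.9,0],[0,0,-0.3]],[[0.05,0.9,0],[0,0,-0.3]],[[0.05,0.9,0],[0,0,-0.3]]]}';  python3 -m crank '{"steps":[[[0.03,0.9,0],[0,0,0]],[[0,0.9,0],[0,0,0]],[[0,0.8,0],[0,0,0]],[[0,0.6,0],[0,0,0]],[[0,0.3,0],[0,0,0]],[[0,0,0],[0,0,0]],[[0,0,0],[0,0,0]],[[0,0,0],[0,0,0]]]}'
python3 - <<'E'
from h import *
c=snap('wrist','w3');snap('top','t3');s=snap('side','s3')
im=np.zeros((480,800,3),np.uint8)
im[:,:400]=c['pixels'][:,120:520]; im[:,400:]=cv2.resize(s['pixels'][220:460,140:340],None,fx=2,fy=2)
cv2.imwrite('pics/m3.png',im)
E
```

```text
time: 4.03
ee_pos: [0.5753, -0.0988, 0.1438]
eef_rot: [0.855, 0.519, 0.0, 0.0]
ft_force: [-0.3, -0.1, -5.3]
width: 0.0559
grip_force: 50.0
time: 4.87
ee_pos: [0.5879, 0.1263, 0.1437]
eef_rot: [0.915, 0.403, 0.0, 0.0]
ft_force: [0.4, 0.4, -4.2]
width: 0.0564
grip_force: 50.0
time: 5.53
ee_pos: [0.5891, 0.2109, 0.1431]
eef_rot: [0.915, 0.402, -0.0, 0.001]
ft_force: [-0.3, -1.1, -3.8]
width: 0.0564
grip_force: 50.0
```

View pics/m3.png

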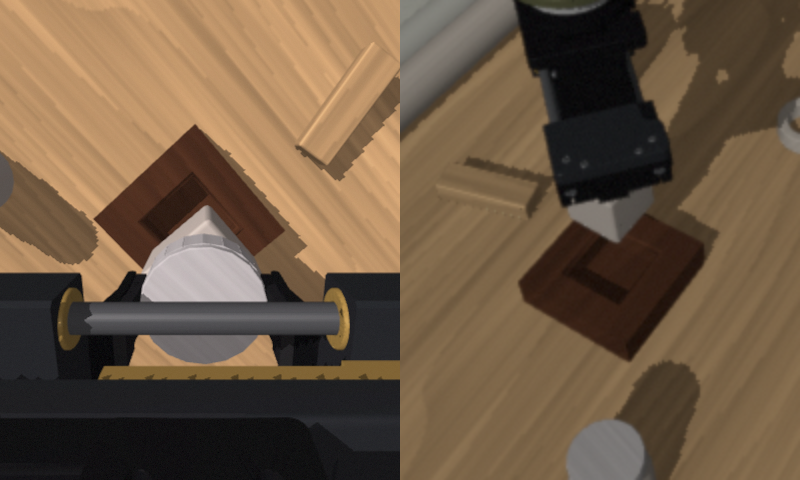

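The left panel (wrist, offset 120) shows the holder corners at about (316,125), (214,217) and (404,233). The jar hangs just short of the recess, with its body corner towards the camera, roughly parallel to the holder. In the right panel (side) the jar is above and short of the recess. Next I'll refine with an enlarged crop.

```bash
python3 - <<'E'
from h import *
c=load('w3');a=c['pixels']
cv2.imwrite('pics/crop4.png',cv2.resize(a[110:310,205:415],None,fx=3,fy=3,interpolation=cv2.INTER_CUBIC)[:600,:800])
E
```

```text
(no output)
```

View pics/crop4.png

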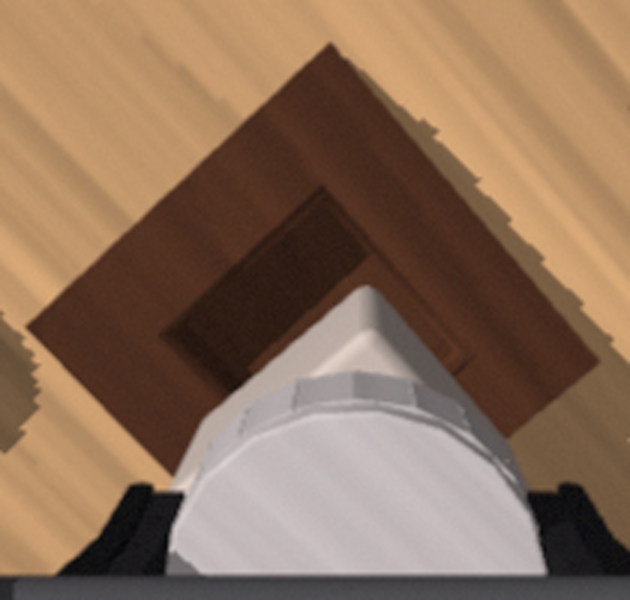

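```bash
python3 - <<'E'
from h import *
c=load('w3');s=monitor.read_state();print(s['ee_pos'])
P=lambda x,y,z:pt(c,205+x/3,110+y/3,z)[:2]
ang=lambda d:np.degrees(np.arctan2(d[1],d[0]))
T,L,R=P(332,43,.03),P(27,327,.03),P(598,360,.03)
print('holder c',(L+R)/2,'sides',np.linalg.norm(T-L),np.linalg.norm(T-R),'ang',ang(L-T),ang(R-T))
t,l,rr=P(322,188,.03),P(163,335,.03),P(470,358,.03)
print('mouth c',(l+rr)/2,np.linalg.norm(t-l),np.linalg.norm(t-rr))
b0=s['ee_pos'][2]-.0582
b,e=P(367,287,b0),P(205,425,b0);sc=P(368,330,b0+.05);y=np.radians(ang(e-b))
print('base corner',b,'shoulder',sc,'ang base',np.degrees(y))
cap=pt(c,323.5,305,b0+.079)[:2]
print('cap',cap)
# jar centre from rounded corner: corner distance
for q in(b,sc):
  for h in (np.radians(ang(L-T)),): print('c via corner',q+ (25*2**.5-1.24)*1e-3*np.array([np.cos(h+np.pi/4),np.sin(h+np.pi/4)]))
# holder again from top depth
for f in('t3',):
    c=load(f)
E
```

```text
[0.58904353 0.21131734 0.14312369]
holder c [0.5870236  0.22555555] sides 0.10984826488773877 0.10874372659717821 ang 178.81448518405352 -91.32293752540477
mouth c [0.58710641 0.22436681] 0.0581601538452836 0.06032089483178183
base corner [0.61359118 0.23432037] shoulder [0.61391884 0.23534453] ang base 178.1689373731781
cap [0.59036989 0.21284998]
c via corner [0.58897405 0.21070145]
c via corner [0.58930172 0.21172561]
```

```bash
python3 -m crank '{"steps":[[[-0.08,0.4,0],[0,0,0]],[[0,0.12,-0.3],[0,0,0]],[[0,0,-0.5],[0,0,0]],[[0,0,-0.6],[0,0,0]],[[0,0,-0.4],[0,0,0]],[[0,0,-0.2],[0,0,0]],[[0,0,0],[0,0,0]],[[0,0,0],[0,0,0]],[[0,0,0],[0,0,0]]]}'
python3 - <<'E'
from h import *
print(monitor.read_state()['ee_pos'])
c=snap('wrist','w5');s=snap('side','s5')
im=np.zeros((600,800,3),np.uint8)
im[:600,:440]=cv2.resize(c['pixels'][150:350,250:397],(440,600)); im[:,440:]=cv2.resize(s['pixels'][290:410,200:272],(360,600))
cv2.imwrite('pics/m5.png',im)
E
```

```text
time: 6.43
ee_pos: [0.5871, 0.226, 0.0938]
eef_rot: [0.915, 0.403, 0.001, 0.0]
ft_force: [0.5, 0.7, -4.1]
width: 0.0562
grip_force: 50.0
[0.58713208 0.2259666  0.09376851]
```

View pics/m5.png

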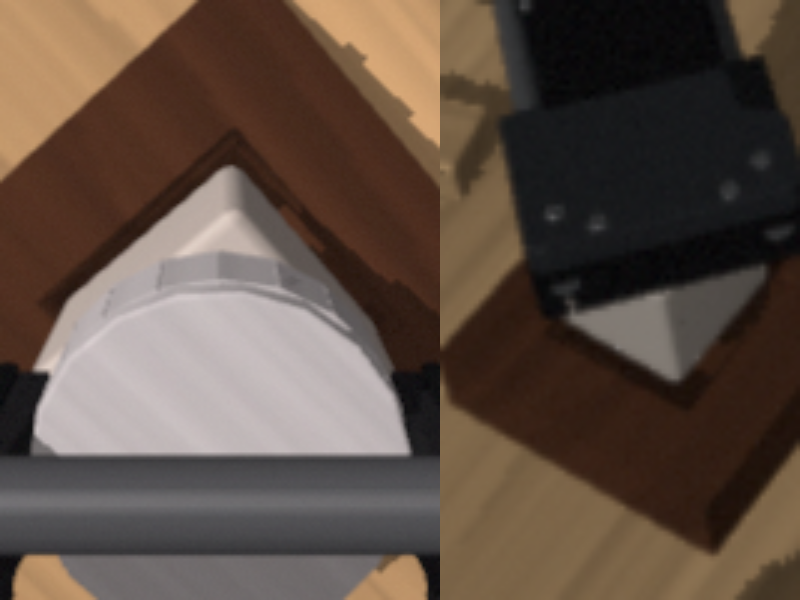

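The jar's leading base corner is at (232,165) in the left panel, with the mouth corner at (235,130). The jar sits inside the mouth with even gaps on both visible sides.

```bash
python3 - <<'E'
from h import *
c=load('w5');P=lambda x,y,z:pt(c,250+x/2.993,150+y/3,z)[:2]
b=P(232,165,.0356);m=P(235,130,.03);print(b,m,b-m)
print('jar c',b-(25*2**.5-1.24)*.001*np.array([np.cos(np.radians(43.6)),np.sin(np.radians(43.6))]),'hold c',m-np.array([.0307,.0293]))
E
```

```text
[0.6120074  0.24971311] [0.61707925 0.25421703] [-0.00507185 -0.00450392]
jar c [0.58730203 0.22618651] hold c [0.58637925 0.22491703]
```

```bash
python3 -m crank '{"steps":[[[-0.03,-0.04,-0.1],[0,0,0]],[[0,0,-0.2],[0,0,0]],[[0,0,-0.2],[0,0,0]],[[0,0,-0.2],[0,0,0]],[[0,0,-0.2],[0,0,0]],[[0,0,-0.1],[0,0,0]],[[0,0,0],[0,0,0]],[[0,0,0],[0,0,0]],[[0,0,0],[0,0,0]],[[0,0,0],[0,0,0]]]}'
```

```text
time: 7.37
ee_pos: [0.5861, 0.2249, 0.0684]
eef_rot: [0.915, 0.403, 0.0, 0.0]
ft_force: [-0.3, 0.6, -3.9]
width: 0.0561
grip_force: 50.0
```

```bash
python3 -m crank '{"steps":[[[0,0,-0.08],[0,0,0]],[[0,0,-0.06],[0,0,0]],[[0,0,0],[0,0,0]],[[0,0,0],[0,0,0]],[[0,0,0],[0,0,0]]]}'
```

```text
time: 7.78
ee_pos: [0.5865, 0.225, 0.0662]
eef_rot: [0.915, 0.403, 0.001, 0.0]
ft_force: [-3.1, -1.8, 7.9]
width: 0.0564
grip_force: 50.0
```

Contact came at exactly the expected height (0.0662), so the jar is on the recess floor. Now I'll unscrew.

```bash
python3 -m crank '{"steps":[[[0,0,0],[0,0,0.4]],[[0,0,0],[0,0,0.8]],[[0,0,0],[0,0,0.8]],[[0,0,0],[0,0,0.8]],[[0,0,0],[0,0,0.8]],[[0,0,0],[0,0,0.8]],[[0,0,0],[0,0,0.6]],[[0,0,0],[0,0,0]],[[0,0,0],[0,0,0]]]}'; python3 -c "
from h import *
s=monitor.read_state();print(s['torque'],s['joint_positions'].round(2))"
```

```text
time: 8.53
ee_pos: [0.5874, 0.225, 0.0662]
eef_rot: [0.806, 0.592, 0.002, 0.001]
ft_force: [0.1, -1.1, 4.8]
width: 0.0561
grip_force: 50.0
[-0.16106929 -0.07353789  0.0226299 ] [ 0.02  0.54 -0.6   1.6   0.33  1.11 -0.97]
```

```bash
python3 -m crank '{"steps":[[[0,0,0],[0,0,0.6]],[[0,0,0],[0,0,0.9]],[[0,0,0],[0,0,0.9]],[[0,0,0],[0,0,0.9]],[[0,0,0],[0,0,0.9]],[[0,0,0],[0,0,0.8]],[[0,0,0],[0,0,0]],[[0,0,0],[0,0,0]]]}'; python3 -c "
from h import *
s=monitor.read_state();print(s['torque'],s['joint_positions'].round(2))"; python3 -m crank '{"steps":[[[0,0,0],[0,0,0.8]],[[0,0,0],[0,0,0.9]],[[0,0,0],[0,0,0.9]],[[0,0,0],[0,0,0.9]],[[0,0,0],[0,0,0.9]],[[0,0,0],[0,0,0.4]],[[0,0,0],[0,0,0]],[[0,0,0],[0,0,0]]]}'; python3 -c "
from h import *
s=monitor.read_state();print(s['torque'],s['joint_positions'].round(2))"
```

```text
time: 9.2
ee_pos: [0.5875, 0.2252, 0.0668]
eef_rot: [0.659, 0.752, 0.002, 0.001]
ft_force: [-0.8, -2.2, 10.3]
width: 0.0564
grip_force: 50.0
[-0.40213564  0.23222083  0.18591219] [ 0.08  0.56 -0.68  1.59  0.38  1.12 -0.57]
time: 9.87
ee_pos: [0.5883, 0.226, 0.0679]
eef_rot: [0.488, 0.873, 0.002, 0.002]
ft_force: [-0.6, -0.1, 15.7]
width: 0.0564
grip_force: 50.0
[-0.11257349  0.13123999  0.02927607] [ 0.13  0.59 -0.76  1.59  0.43  1.14 -0.18]
```

```bash
python3 -m crank '{"steps":[[[0,0,0.1],[0,0,0]],[[0,0,0.15],[0,0,0]],[[0,0,0.15],[0,0,0]],[[0,0,0.2],[0,0,0]],[[0,0,0.2],[0,0,0]],[[0,0,0.2],[0,0,0]],[[0,0,0.1],[0,0,0]],[[0,0,0],[0,0,0]],[[0,0,0],[0,0,0]],[[0,0,0],[0,0,0]]]}'
python3 - <<'E'
from h import *
c=snap('wrist','w6');s=snap('side','s6')
im=np.zeros((600,800,3),np.uint8)
im[:480,:400]=c['pixels'][:,120:520]; im[:,400:]=cv2.resize(s['pixels'][260:410,180:280],(400,600))
cv2.imwrite('pics/m6.png',im)
E
```

```text
time: 10.7
ee_pos: [0.5858, 0.2247, 0.0918]
eef_rot: [0.488, 0.873, -0.0, -0.0]
ft_force: [-0.1, 0.4, -0.1]
width: 0.0566
grip_force: 50.0
```

View pics/m6.png

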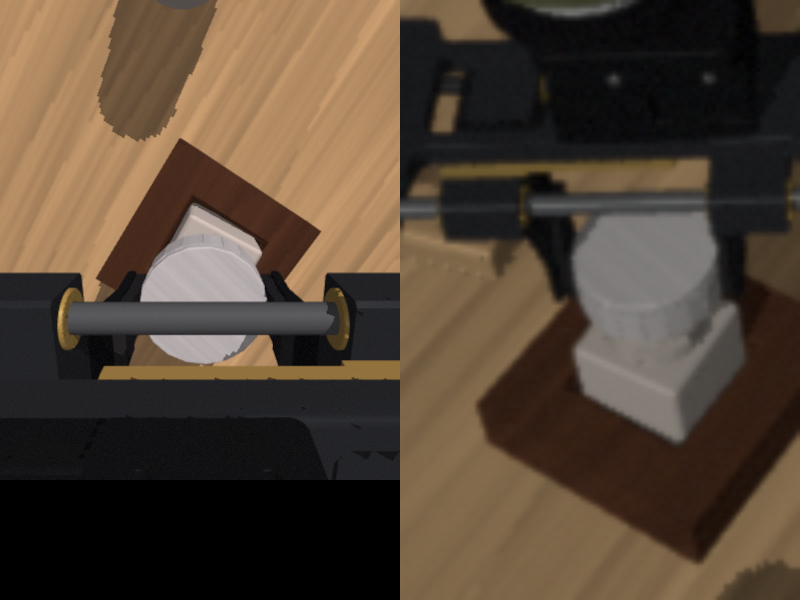

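The cap hangs level above the jar with the neck showing beneath it, and the jar is seated square in the recess. The shoulder is visible in the wrist view near (330,222), so I'll check its height and hand in if it's right.

```bash
python3 - <<'E'
from h import *
c=load('w6')
z=[pt(c,u,v)[2] for u,v in((335,224),(340,226),(350,230))];print(np.round(z,4))
if abs(np.median(z)-.058)<.004: print(ticket.close_job())
E
```

```text
[0.0544 0.0526 0.0482]
```

```bash
python3 - <<'E'
from h import *
ok=0
for n,us,vs in(('w6',range(312,386,6),range(208,264,5)),('s6',range(222,268,3),range(338,372,3))):
    c=load(n)
    print(n);
    for v in vs: print(v,[int(round(pt(c,u,v)[2]*1000)) for u in us])
E
```

```text
w6
208 [36, 31, 17, 28, 31, 30, 31, 31, 32, 31, 30, 31, 31]
213 [53, 47, 37, 24, 13, 30, 30, 30, 31, 29, 31, 30, 30]
218 [58, 58, 53, 42, 32, 19, 28, 30, 29, 31, 31, 31, 255]
223 [58, 59, 58, 56, 50, 38, 27, 28, 31, 32, 31, 30, 31]
228 [59, 60, 59, 58, 58, 54, 44, 33, 27, 29, 31, 31, 30]
233 [59, 58, 91, 59, 66, 59, 57, 50, 40, 28, 29, 30, 31]
238 [98, 101, 101, 99, 99, 96, 59, 57, 56, 46, 35, 29, 31]
243 [107, 109, 108, 109, 106, 106, 101, 95, 59, 57, 52, 22, 28]
248 [112, 114, 113, 113, 113, 112, 108, 105, 97, 59, 58, 56, 31]
253 [114, 114, 113, 114, 113, 114, 113, 112, 109, 96, 59, 58, 31]
258 [115, 114, 114, 113, 113, 113, 113, 113, 113, 107, 58, 57, 31]
263 [113, 113, 113, 114, 115, 113, 114, 113, 112, 114, 106, 30, 31]
s6
338 [30, 30, 97, 103, 106, 110, 110, 108, 105, 102, 100, 94, 59, 57, 53, 31]
341 [31, 31, 59, 96, 98, 101, 100, 102, 99, 97, 95, 62, 58, 55, 44, 30]
344 [30, 57, 59, 58, 74, 92, 93, 95, 90, 73, 65, 59, 56, 50, 39, 27]
347 [29, 56, 56, 59, 65, 69, 73, 73, 71, 70, 60, 57, 52, 44, 32, 24]
350 [31, 52, 55, 58, 56, 58, 71, 69, 60, 59, 59, 55, 46, 36, 23, 31]
353 [31, 44, 46, 51, 55, 59, 58, 58, 58, 60, 58, 49, 37, 29, 28, 30]
356 [28, 29, 33, 42, 46, 50, 55, 59, 59, 55, 52, 42, 32, 22, 29, 30]
359 [26, 33, 29, 31, 38, 40, 45, 52, 53, 55, 44, 35, 24, 29, 31, 29]
362 [30, 30, 31, 29, 27, 32, 34, 39, 43, 47, 38, 26, 33, 30, 29, 30]
365 [31, 29, 29, 31, 32, 29, 27, 31, 35, 37, 28, 30, 30, 32, 29, 31]
368 [29, 29, 30, 30, 31, 28, 30, 28, 24, 28, 27, 29, 30, 30, 30, 30]
371 [29, 31, 30, 30, 29, 31, 32, 30, 29, 19, 29, 31, 30, 29, 33, 30]
```

The shoulder measures 58 mm in both views, so the jar is fully seated. The cap top is level at 114 mm, 27 mm above its place on the jar.

```bash
python3 -c "
from h import *
print(ticket.close_job())"
```

```text
the job is handed in; nothing more can be done
None
```

I handed the job in with the jar fully seated in the holder and the cap turned about 74° until free; it is held level about 27 mm above its place on the jar. No verdict came back.

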